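# Clamp the sanding block in the traverse vise

## Task

Lay the sanding block, abrasive side down as it lies now, lengthwise on the bed of the small vise between the jaw and the sprung backstop, and let go. Then turn the knob on the sliding carriage clockwise, following it as it travels, until the jaw squeezes the block firmly endwise against the backstop: about 10 N of squeeze, at least 5 N and never more than 18 N. Let go, leaving the block clamped straight and flat, and leave the other things on the desk where they are.

Things in the scene. Friction and masses are not known exactly. Their poses are not given: they have to be found in the camera images.
- block: sanding block, a loose dark grey block with a rust-brown top face, 34 mm (its x) x 66 mm (its y) x 24 mm high; origin at the centre of its underside, z up. It lies on the desk at the right of the vise. Weighs under 0.2 kg
- block_center (a point): centre of the sanding block, 12 mm above its underside; same axes as the block
- vise: base of the small vise, fixed on the desk: an aluminium bed 76 mm wide (its y), from x = -128 to +94 mm, flat top 14 mm above the desk. Origin at desk height on the bed's centre line; x is the feed direction, from the knob end to the backstop end; z up
- backstop_zone (a point): point on the bed's top, at x = 52 mm of the vise, same axes. Within 8 mm of it before or behind in x (unmeasured, varies) is the face of the sprung backstop: a black rubber-faced pad 56 mm wide, top 43 mm above the desk, in front of a fixed steel block 60 mm wide, top 47 mm above the desk. The pad gives in x only, 1 mm per 8 N, at most 5 mm
- carriage: sliding carriage, moves along the vise's x only. Origin at desk height under the knob's axis, axes as the vise's. Carries a steel jaw 60 mm wide, top 42 mm above the desk, clamping face 49 mm ahead (+x) of the knob's axis, and a grey saddle from 32 mm behind the axis to the jaw. Starts with the axis at x = -85 to -82 mm of the vise; can travel to -40 mm
- knob_grip (a point): point on the knob's axis, at the height to grip (80 mm above the desk). The knob is a black upright bar, 20 mm thick (this point's x), 52 mm long (its y), from 54 to 90 mm above the desk; pinch it across the 20 mm from above. The disc under it has 50 mm diameter, top 54 mm above the desk. The point turns and travels with the knob; half a turn looks the same
- knob (a joint): knob angle, rad, grows clockwise seen from above; 0 (bar along the vise's y) to 4.5, starts at 0 to 0.3. Each rad moves the carriage and knob 10 mm along the vise's +x. Turning takes 0.2 N m of friction plus 0.01 N m per N of squeeze (1 N pushed along +x saves 0.01). At a stop friction may ease or reverse, but the rise per N stays. It holds the squeeze when let go, up to 20 N
- marker: white marker pen with black cap, 127 mm long, 16 mm thick, lying loose near the robot; leave alone. Origin at its underside's centre
- pot: small white paint pot, 29 mm wide, 52 mm tall, loose; leave alone. Origin at its underside's centre
- bottle: black paint bottle with pointed tip, 42 mm wide, 137 mm tall, loose; leave alone. Origin at its underside's centre

How it is judged:
On the way, in this order (a step that is already met when the one before it is completed fails the run):
1. the block lies flat on the bed, lengthwise between jaw and backstop, and is let go (z of block_center in the frame of vise between 0.022 and 0.03 m and y of block_center in the frame of vise between -0.012 and 0.012 m and angle between the y axis of block_center and the x axis of vise, either way round below 0.12 rad and angle between block_center's own z axis and vertical below 0.12 rad and contact force between the fingers and block below 0.1 N and x of block_center in the frame of vise between -0.01 and 0.032 m and linear speed of block below 0.02 m/s), for 0.2 s.
2. the knob is turned by the fingers and squeezes the block between jaw and backstop with at least 3 N (z of block_center in the frame of vise between 0.022 and 0.03 m and y of block_center in the frame of vise between -0.012 and 0.012 m and angle between the y axis of block_center and the x axis of vise, either way round below 0.12 rad and angle between block_center's own z axis and vertical below 0.12 rad and contact force between block and carriage above 3 N and contact force between the fingers and carriage above 0.5 N), for 0.1 s.
At the end, for the whole second after the job is handed in: The block lies flat on the vise bed, within 12 mm of its centre line, its length along the feed direction (within 0.12 rad) and level, the jaw presses on it with 5 to 18 N, all is at rest and let go (z of block_center in the frame of vise between 0.022 and 0.03 m and y of block_center in the frame of vise between -0.012 and 0.012 m and angle between the y axis of block_center and the x axis of vise, either way round below 0.12 rad and angle between block_center's own z axis and vertical below 0.12 rad and contact force between block and carriage between 5 and 18 N and linear speed of each of block, carriage below 0.01 m/s); the robot touches nothing.
It fails at once if the jaw squeezes the block with more than 18 N (contact force between block and carriage above 18 N).
It fails at once if the marker is moved more than 30 mm (distance of marker from where it was at the start of the episode above 0.03 m).
It fails at once if the white paint pot is moved more than 30 mm (distance of pot from where it was at the start of the episode above 0.03 m).
It fails at once if the black paint bottle is moved more than 30 mm (distance of bottle from where it was at the start of the episode above 0.03 m).
It also fails if it takes over 70 s, if anything falls off the work surface, if the arm or the gripper's body presses on something with over 40 N, if the wrist force passes 120 N, or if a joint passes its speed limit or range.

## Robot

A 6-joint arm with a two-finger parallel gripper is mounted at the origin on a cart in front of the work surface, level with it; the furniture and walls round the work are solid. World frame = base frame: x ahead of the robot, y to its left, z up, the work surface at z = 0. Lengths are in m, angles in rad, forces in N, time in s.
With the tool pointing down it reaches from about 0.4 to 0.825 m from the base axis. Payload 7 kg.
Tool frame: the origin (TCP) lies at the very end of the fingers, on their centre line; the grasp point (between the pads) lies 19 mm behind it; z points along the fingers, y is the line along which they close (so a half turn about z gives the same grasp; the last joint's range is limited). The gripper opens to 85 mm and grips with 20 to 120 N. Pads are 22 mm wide; open, the fingers measure 114 mm over their backs; the gripper's body (76 mm by 85 mm) begins 54 mm behind the grasp point. The pads swing forward as they close: fully open they stand 13 mm farther back than shut.
Start: joints at [-0.945, 0.359, 0.012, 0, -1.224, -0.288], TCP at [0.224, -0.637, 0.231] pointing down, gripper open.
Joint ranges: [-3.07, 3.07], [-1.43, 2.12], [-1.02, 1.25], [-3.03, 1.67], [-3.05, -0], [-3.03, 3.03]. Speed limits (rad/s): [2.39, 2.39, 3.01, 3.14, 3.14, 3.14].

## Interface

Orientations are given as a unit quaternion [x, y, z, w].
In Python, from station import read_state, viewer, ticket gives the robot as it stands. The module is installed in compiled form; this text tells all that it offers.
- The arm moves only by the shell command python3 -m creep 'ROWS' [OPENING] [FORCE]. ROWS is JSON, one flat list of numbers, 6 for each row, row after row: the shift along the world's x, y, z in mm, then the turn, a rotation vector about the world's x, y, z in rad. In form: [x, y, z, ax, ay, az, x, y, z, ax, ay, az, ...]. A call has 1 to 20 rows; each row is the pose to reach, as a shift and turn from the pose commanded when the call began; what a row does not reach only later rows make up. A row lasts 1/12 s, in which the tool goes at most 41.7 mm and 7.16 degrees, less where a joint would pass 70% of its speed; a pose out of reach is approached as far as the arm can. A call with a gripper value outside its range is refused whole. OPENING is the gripper command: -1 is shut, 1 is fully open, values between are in proportion, set as the call begins (- or left out, the last holds). The fingers move at their own pace and stop on an object; FORCE is the grip in N (left out, the last holds). Time passes only in rows, so rows that repeat a pose let the fingers close. It gives the time, the measured TCP pose, the force, the opening and the grip force at its end, in the units of the state.
- read_state(): the state, without advancing time (a new reading comes with each control period).
- viewer.capture(name): name is "side" or "top"; returns a dict with "img" (480x640x3 uint8, red, green, blue), "intrinsics" (3x3 intrinsics, pixels), "dist" ([k1, k2, p1, p2, k3] as OpenCV has them; the pictures are not rectified), "origin" and "rotation" of the camera in the world. Camera axes: x right, y down, z forward; pixel columns grow to the right and rows downward; lengths in m; the calibration is good to about 2 mm. A picture is of the moment at which its call begins. There is no depth.
- ticket.hand_in(): hands the job in; it is judged then, once.
The state is a dict: "time": time; "joint_positions": joint angles; "qvel": joint speeds; "joint_efforts": joint torques, N m; "position": TCP position; "ee_rot": TCP orientation; "contact_force": force on the tool from outside, world axes, zero at the start; "moment": the same for the moment, N m; "width": finger opening in m; "finger_force": force on a finger pad.
Only numpy, scipy, OpenCV 4.12 (cv2) and the standard library are available. Lean on these libraries where they do the work, as an engineer would, in place of code of your own. Each camera call takes 0.05 s, during which the arm holds its last target. There are 200 camera calls.

## Working session

There is one attempt and no reset: what is moved stays moved. The work goes in short steps, Python scripts to look and compute and a shell command to move; the robot and the scene stay as the last step left them, time stands still between calls to the robot, and variables do not carry over. Pictures are saved under pics/ and viewed, at most 10 in all, crops included, and the job is handed in when it is done.

```bash
mkdir -p pics
cat > h.py <<'E'
import numpy as np, cv2
from station import read_state, viewer, ticket
def cap(n,save=None):
    c=viewer.capture(n)
    if save: cv2.imwrite('pics/'+save,c['img'][:,:,::-1])
    return c
def ray(c,uv):
    K=np.array(c['intrinsics'],float);d=np.array(c['dist'],float)
    p=cv2.undistortPoints(np.array(uv,float).reshape(-1,1,2),K,d).reshape(-1,2)
    R=np.array(c['rotation'],float)
    return np.array(c['origin'],float),np.c_[p,np.ones(len(p))]@R.T
def onz(c,uv,z):
    o,d=ray(c,uv); return o+d*((z-o[2])/d[:,2])[:,None]
def proj(c,P):
    R=np.array(c['rotation'],float);o=np.array(c['origin'],float)
    r=cv2.Rodrigues(R.T)[0]
    return cv2.projectPoints(np.array(P,float).reshape(-1,1,3),r,-R.T@o,np.array(c['intrinsics'],float),np.array(c['dist'],float))[0].reshape(-1,2)
E
python3 - <<'E'
from h import *
np.set_printoptions(precision=4,suppress=True)
for n in('top','side'):
    c=cap(n,n+'0.png');print(n,c['origin'],c['rotation'],c['intrinsics'],c['dist'])
s=read_state();print(s)
E
```

```text
top [ 0.4512 -0.0632  0.9255] [-0.7012  0.7122 -0.0204  0.0257] [[470.6511   0.     323.1599]
 [  0.     470.6511 241.4445]
 [  0.       0.       1.    ]] [-0.0517  0.      0.      0.      0.    ]
side [0.1712 0.7437 0.4494] [-0.1524  0.8125 -0.5529  0.1047] [[464.9372   0.     316.5985]
 [  0.     464.9372 241.5409]
 [  0.       0.       1.    ]] [-0.0552  0.      0.      0.      0.    ]
{'time': 0.1, 'joint_positions': array([-0.9449,  0.3593,  0.0112, -0.0003, -1.2241, -0.2881]), 'qvel': array([-0.0012, -0.0016,  0.0018, -0.0002, -0.001 , -0.0006]), 'joint_efforts': array([ -0.0012, -58.4765,  29.4107,   6.9547,  -0.0032,  -0.    ]), 'position': array([ 0.2235, -0.6365,  0.2305]), 'ee_rot': array([-0.168 ,  0.9858,  0.0007, -0.0002]), 'contact_force': array([ 0.1033, -0.1524,  0.0098]), 'moment': array([-0.0506, -0.0499, -0.0489]), 'finger_force': 0.0, 'width': 0.08523162864664569}
```

View pics/top0.png

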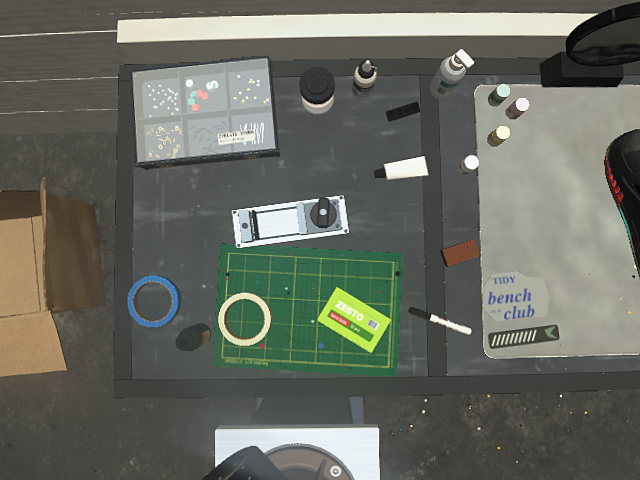

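View pics/side0.png

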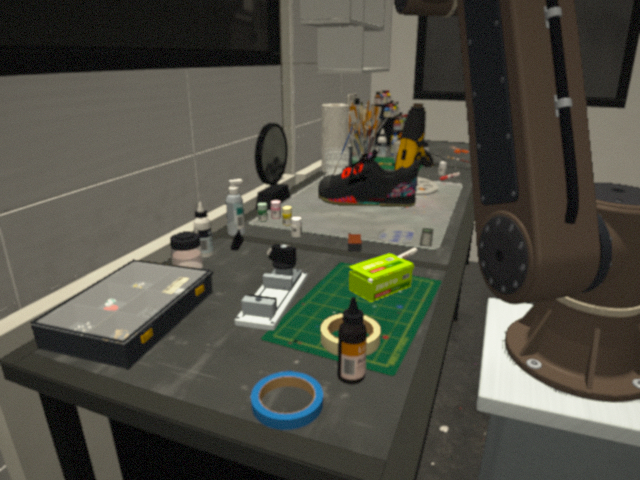

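The top view shows the vise at about (290,220) with the knob at (323,212) on its right end, so the feed points left. The brown block is at (460,252), the marker at (440,320), the pot at (470,163) and the bottle at (193,337). The side view shows the same layout. Next I'll take an enlarged crop and the colour masks.

```bash
sed -i "s/R=np.array(c\['rotation'\],float)/R=Rn.from_quat(c['rotation']).as_matrix()/; 1a from scipy.spatial.transform import Rotation as Rn" h.py
python3 - <<'E'
from h import *
np.set_printoptions(precision=4,suppress=True)
c=cap('top');im=c['img']
cv2.imwrite('pics/crop.png',cv2.resize(im[185:275,225:355,::-1],None,fx=6,fy=6,interpolation=cv2.INTER_CUBIC))
i=im.astype(int)
m=((i[...,0]-i[...,2]>30)&(i[...,0]>80)).astype(np.uint8);m[:230]=0;m[275:]=0;m[:,:430]=0;m[:,495:]=0
cn=max(cv2.findContours(m,0,2)[0],key=cv2.contourArea)
r=cv2.minAreaRect(cn);b=cv2.boxPoints(r)
print('block box px',r); P=onz(c,b,.024);print(P,P.mean(0),[np.linalg.norm(P[k]-P[k-1]) for k in range(4)])
e=P[1]-P[0];f=P[2]-P[1];l=e if np.linalg.norm(e)>np.linalg.norm(f) else f;print('long axis deg',np.degrees(np.arctan2(l[1],l[0])))
# vise: bright aluminium bed
h=cv2.cvtColor(im,cv2.COLOR_RGB2HSV)
m=((h[...,2]>150)&(h[...,1]<50)).astype(np.uint8);m[:185]=0;m[260:]=0;m[:,:225]=0;m[:,360:]=0
m=cv2.morphologyEx(m,cv2.MORPH_CLOSE,np.ones((5,5)))
cn=max(cv2.findContours(m,0,2)[0],key=cv2.contourArea)
r=cv2.minAreaRect(cn);b=cv2.boxPoints(r);print('vise',r)
P=onz(c,b,.014);print(b,P,P.mean(0),[np.linalg.norm(P[k]-P[k-1]) for k in range(4)])
E
```

```text
block box px ((460.800048828125, 252.40000915527344), (17.708751678466797, 34.152591705322266), 71.56504821777344)
[[ 0.4912 -0.2843  0.024 ]
 [ 0.511  -0.3477  0.024 ]
 [ 0.4785 -0.3574  0.024 ]
 [ 0.4588 -0.2941  0.024 ]] [ 0.4849 -0.3209  0.024 ] [np.float64(0.03383325983884235), np.float64(0.06640671826088147), np.float64(0.033936856120744194), np.float64(0.06627578360479701)]
long axis deg -72.65162273705694
vise ((289.848876953125, 221.22515869140625), (38.32711410522461, 113.49510192871094), 82.23483276367188)
[[231.0324 209.9047]
 [343.4868 194.57  ]
 [348.6653 232.5457]
 [236.211  247.8803]] [[ 0.5754  0.1226  0.014 ]
 [ 0.6019 -0.0978  0.014 ]
 [ 0.5273 -0.1065  0.014 ]
 [ 0.5009  0.1126  0.014 ]] [0.5514 0.0077 0.014 ] [np.float64(0.07522696541110947), np.float64(0.22201002957880064), np.float64(0.07511330307407048), np.float64(0.22072091592302748)]
```

View pics/crop.png

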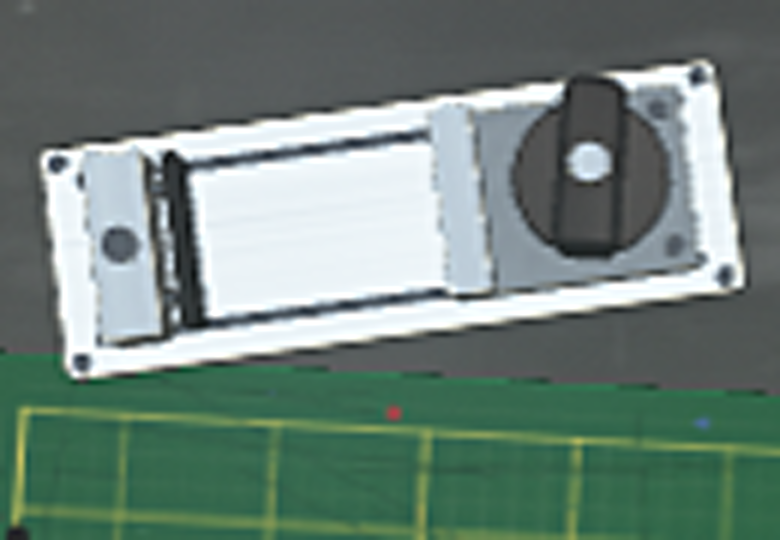

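The crop shows the bed corners at about (232,210), (343,195), (349,233) and (237,248) in full-image pixels. The pad's face is at crop x 185–203, the jaw's front at x 430–445, and the knob bar is nearly across the vise. I'll convert these to the vise frame.

```bash
cat >> h.py <<'E'
A=np.radians(96.7);vx=np.array([np.cos(A),np.sin(A)]);vy=np.array([-vx[1],vx[0]])
vo=np.array([.5514,.0077])+.017*vx
def tov(p): d=np.atleast_2d(p)[:,:2]-vo; return np.c_[d@vx,d@vy]*1000
def fromv(x,y=0): return vo+(x*vx+y*vy)/1000
E
python3 - <<'E'
from h import *
np.set_printoptions(precision=2,suppress=True)
c=cap('top')
q=lambda *a:np.array(a)/6-1/12.*5+np.array([225,185])
for n,z,p in(('bed',.014,[(42,150),(710,62),(745,290),(72,378)]),('jaw front',.042,[(430,112),(445,298)]),('pad',.043,[(186,160),(204,325)]),('knobdot',.09,[(590,161)]),('bar ends',.09,[(597,80),(586,250)])):
    print(n,tov(onz(c,q(*p),z)))
for x in(-83,5,8,12):print(x,fromv(x))
E
```

```text
bed [[  93.14  -37.75]
 [-126.52  -37.32]
 [-127.72   38.  ]
 [  92.28   37.47]]
jaw front [[-35.29 -28.84]
 [-32.44  30.18]]
pad [[ 42.93 -23.85]
 [ 43.67  28.66]]
knobdot [[-82.86  -0.47]]
bar ends [[-88.14 -24.32]
 [-78.18  25.76]]
-83 [ 0.56 -0.06]
5 [0.55 0.03]
8 [0.55 0.03]
12 [0.55 0.04]
```

```bash
python3 -m creep '[40,60,0,0,0,0.12, 80,100,0,0,0,0.24, 110,140,0,0,0,0.36, 140,180,0,0,0,0.48, 170,220,0,0,0,0.6, 200,260,0,0,0,0.72, 230,290,-20,0,0,0.84, 250,310,-50,0,0,0.96, 261.5,315.5,-80,0,0,1.08, 261.5,315.5,-110,0,0,1.2, 261.5,315.5,-130,0,0,1.32, 261.5,315.5,-150,0,0,1.44, 261.5,315.5,-150,0,0,1.537, 261.5,315.5,-150,0,0,1.537, 261.5,315.5,-150,0,0,1.537]' 1 30; python3 -c "
from station import read_state as r
s=r();print(s['joint_positions'],s['position'],s['ee_rot'])"
```

```text
time: 1.45
position: [0.4855, -0.3214, 0.0813]
ee_rot: [0.805, -0.593, -0.0, 0.0]
contact_force: [0.2, -0.5, 0.3]
width: 0.0852
finger_force: 0.0
[-2.48910062e-01  3.47549235e-01 -3.84486019e-01  4.17476093e-04
 -8.39054604e-01  5.50072898e-01] [ 0.48546026 -0.32141346  0.08132685] [ 8.05263084e-01 -5.92917634e-01 -7.75237452e-05  1.99105697e-04]
```

```bash
python3 -m creep '[0,0,-30,0,0,0, 0,0,-55,0,0,0, 0,0,-70,0,0,0, 0,0,-77,0,0,0, 0,0,-78,0,0,0, 0,0,-78,0,0,0]' 1 30; python3 -m creep '[0,0,0,0,0,0,0,0,0,0,0,0,0,0,0,0,0,0,0,0,0,0,0,0,0,0,0,0,0,0,0,0,0,0,0,0,0,0,0,0,0,0,0,0,0,0,0,0]' -1 30
python3 -m creep '[0,0,10,0,0,0, 0,0,30,0,0,0, 0,0,60,0,0,0, 0,0,90,0,0,0, 0,0,110,0,0,0, 0,0,110,0,0,0, 0,0,110,0,0,0]' -1 30
python3 - <<'E'
from h import *
c=cap('top','t2.png');d=cap('side')
a=c['img'][170:330,360:560,::-1];u=proj(d,[read_state()['position']])[0].astype(int);print(u)
b=d['img'][max(u[1]-60,0):u[1]+60,u[0]-75:u[0]+75,::-1]
a=cv2.resize(a,(500,400));b=cv2.resize(b,(500,400));cv2.imwrite('pics/g.png',cv2.resize(np.hstack([a,b]),(800,320)))
E
```

```text
time: 1.95
position: [0.4858, -0.3219, 0.0043]
ee_rot: [0.806, -0.593, 0.001, -0.0]
contact_force: [0.3, 0.1, 0.5]
width: 0.0859
finger_force: 0.0
time: 2.62
position: [0.4857, -0.3215, 0.0041]
ee_rot: [0.806, -0.592, 0.001, -0.0]
contact_force: [-0.2, 1.5, 5.8]
width: 0.0335
finger_force: 31.3
time: 3.2
position: [0.4859, -0.3215, 0.1153]
ee_rot: [0.806, -0.592, 0.002, -0.001]
contact_force: [-0.5, 0.4, -0.5]
width: 0.0337
finger_force: 30.6
[355 204]
```

View pics/g.png

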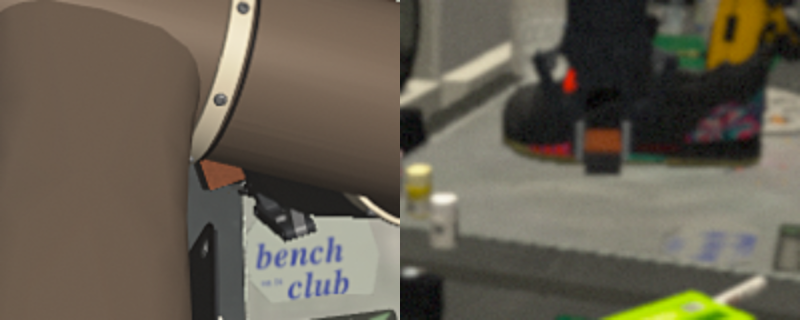

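The block is held level, with its lower half showing below the finger tips. Now I'll carry it to above the vise.

```bash
python3 -m creep '[5,20,15,0,0,-0.02, 12,55,30,0,0,-0.04, 19,92,30,0,0,-0.06, 26,130,30,0,0,-0.08, 33,168,30,0,0,-0.1, 39,205,30,0,0,-0.12, 46,243,30,0,0,-0.14, 52,280,30,0,0,-0.16, 58,315,30,0,0,-0.187, 62,340,20,0,0,-0.187, 63.5,351,0,0,0,-0.187, 63.5,351,-30,0,0,-0.187, 63.5,351,-50,0,0,-0.187, 63.5,351,-50,0,0,-0.187, 63.5,351,-50,0,0,-0.187]' - 30
python3 - <<'E'
from h import *
np.set_printoptions(precision=4,suppress=True)
s=read_state();R=Rn.from_quat(s['ee_rot']).as_matrix();print(R,s['position'],tov(s['position']))
c=cap('side','s3.png');u=proj(c,[s['position']])[0].astype(int)
b=c['img'][u[1]-50:u[1]+70,u[0]-80:u[0]+80,::-1];cv2.imwrite('pics/s3c.png',cv2.resize(b,(800,600),interpolation=cv2.INTER_CUBIC))
E
```

```text
time: 4.55
position: [0.5474, 0.0292, 0.0618]
ee_rot: [0.747, -0.664, -0.001, 0.002]
contact_force: [0.3, 0.8, -0.2]
width: 0.0334
finger_force: 30.5
[[ 0.117  -0.9931 -0.0042]
 [-0.9931 -0.117  -0.0019]
 [ 0.0014  0.0044 -1.    ]] [0.5474 0.0292 0.0618] [[4.7667 1.4372]]
```

View pics/s3c.png

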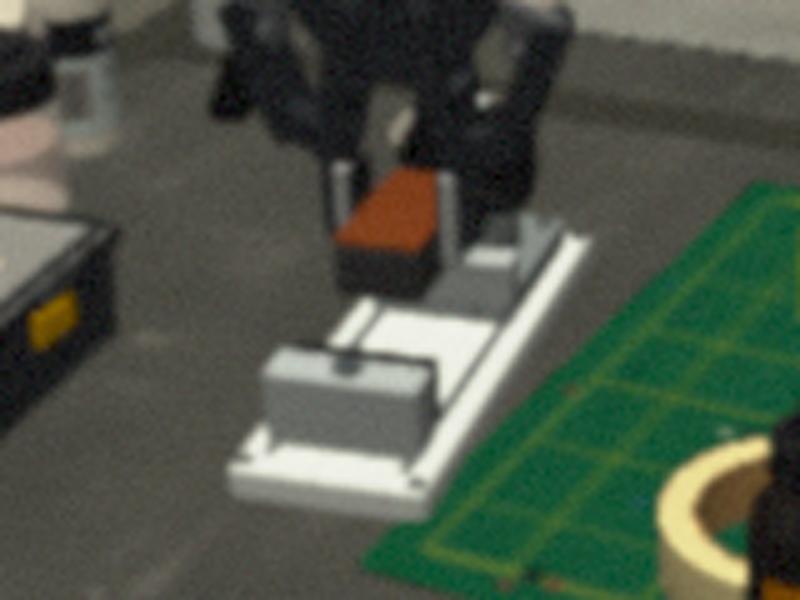

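The block is above the bed, parallel to it, between the jaw and the pad. I'll lower it, shifting +1.4 mm in x.

```bash
python3 -m creep '[1.4,0,-10,0,0,0, 1.4,0,-22,0,0,0, 1.4,0,-32,0,0,0, 1.4,0,-38,0,0,0, 1.4,0,-40,0,0,0, 1.4,0,-42,0,0,0, 1.4,0,-43,0,0,0, 1.4,0,-43,0,0,0, 1.4,0,-43,0,0,0]' - 30
```

```text
time: 5.35
position: [0.5504, 0.0298, 0.0207]
ee_rot: [0.747, -0.665, 0.0, -0.0]
contact_force: [-0.6, 0.5, -0.4]
width: 0.0335
finger_force: 30.5
```

```bash
python3 -m creep '[0,0,-1,0,0,0, 0,0,-1.5,0,0,0, 0,0,-2,0,0,0, 0,0,-2,0,0,0, 0,0,-2,0,0,0]' - 30
```

```text
time: 5.77
position: [0.5501, 0.0297, 0.0183]
ee_rot: [0.747, -0.665, 0.0, 0.0]
contact_force: [-1.1, 0.4, 0.0]
width: 0.0333
finger_force: 30.5
```

```bash
python3 -m creep '[0,0,-0.5,0,0,0, 0,0,-1,0,0,0, 0,0,-1,0,0,0, 0,0,-1,0,0,0]' - 30; python3 -m creep '[0,0,0,0,0,0,0,0,0,0,0,0,0,0,0,0,0,0,0,0,0,0,0,0,0,0,0,0,0,0]' 0.5; python3 -m creep '[0,0,20,0,0,0,0,0,50,0,0,0,0,0,85,0,0,0,0,0,125,0,0,0,-10,-40,140,0,0,0,-20,-80,140,0,0,0.1, -30,-120,140,0,0,0.2, -40,-160,140,0,0,0.3, -50,-200,140,0,0,0.4,-50,-200,140,0,0,0.4,-50,-200,140,0,0,0.4]' 0.5
python3 - <<'E'
from h import *
c=cap('top','t4.png');cv2.imwrite('pics/t4c.png',cv2.resize(c['img'][180:280,225:358,::-1],(798,600),interpolation=cv2.INTER_CUBIC))
E
```

```text
time: 6.1
position: [0.5501, 0.0297, 0.0181]
ee_rot: [0.747, -0.664, 0.0, -0.0]
contact_force: [-3.8, 0.0, 9.0]
width: 0.0337
finger_force: 31.6
time: 6.52
position: [0.55, 0.0296, 0.0172]
ee_rot: [0.747, -0.665, -0.0, 0.0]
contact_force: [-0.2, 0.3, -0.1]
width: 0.0642
finger_force: 0.0
time: 7.43
position: [0.4991, -0.1724, 0.1572]
ee_rot: [0.863, -0.505, -0.0, 0.0]
contact_force: [0.3, -0.9, 0.2]
width: 0.0638
finger_force: 0.0
```

View pics/t4c.png

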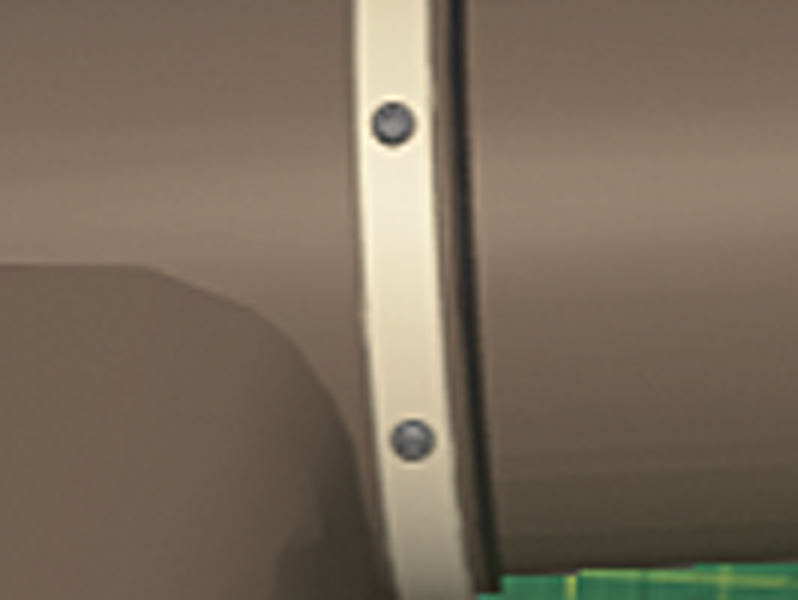

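The arm hides the vise in this picture, so I'll move it farther aside and measure by mask.

```bash
python3 -m creep '[-10,-40,0,0,0,0.1,-20,-80,0,0,0,0.2,-30,-120,0,0,0,0.3,-40,-160,0,0,0,0.4,-60,-200,0,0,0,0.5,-80,-240,0,0,0,0.6,-100,-280,0,0,0,0.7,-110,-300,0,0,0,0.7,-110,-300,0,0,0,0.7]' 0.3
python3 - <<'E'
from h import *
np.set_printoptions(precision=2,suppress=True)
c=cap('top');im=c['img'];i=im.astype(int)
cv2.imwrite('pics/t5c.png',cv2.resize(im[180:280,225:358,::-1],(798,600),interpolation=cv2.INTER_CUBIC))
m=((i[...,0]-i[...,2]>30)&(i[...,0]>80)).astype(np.uint8);m[:185]=0;m[245:]=0;m[:,:230]=0;m[:,350:]=0
cn=max(cv2.findContours(m,0,2)[0],key=cv2.contourArea)
r=cv2.minAreaRect(cn);P=onz(c,cv2.boxPoints(r),.038);print(r,tov(P),tov(P.mean(0)))
print(read_state()['joint_positions'],read_state()['moment'],read_state()['contact_force'])
# knob dark bar
g=cv2.cvtColor(im,cv2.COLOR_RGB2GRAY);P=onz(c,[(225+590/6-.42,185+161/6-.42)],.09);print(P)
E
```

```text
time: 8.23
position: [0.3888, -0.4733, 0.1566]
ee_rot: [0.984, -0.177, -0.001, 0.0]
contact_force: [0.9, 0.1, -0.4]
width: 0.0548
finger_force: 0.0
((277.06329345703125, 220.7248992919922), (17.445608139038086, 34.56080627441406), 82.40535736083984) [[ 38.28 -17.87]
 [-27.46 -17.84]
 [-27.59  15.47]
 [ 37.97  15.46]] [[ 5.3  -1.19]]
[-0.56  0.31 -0.23  0.   -1.02  1.77] [ 0.11 -0.02 -0.07] [ 1.21  1.42 -1.17]
[[ 0.56 -0.06  0.09]]
```

View pics/t5c.png

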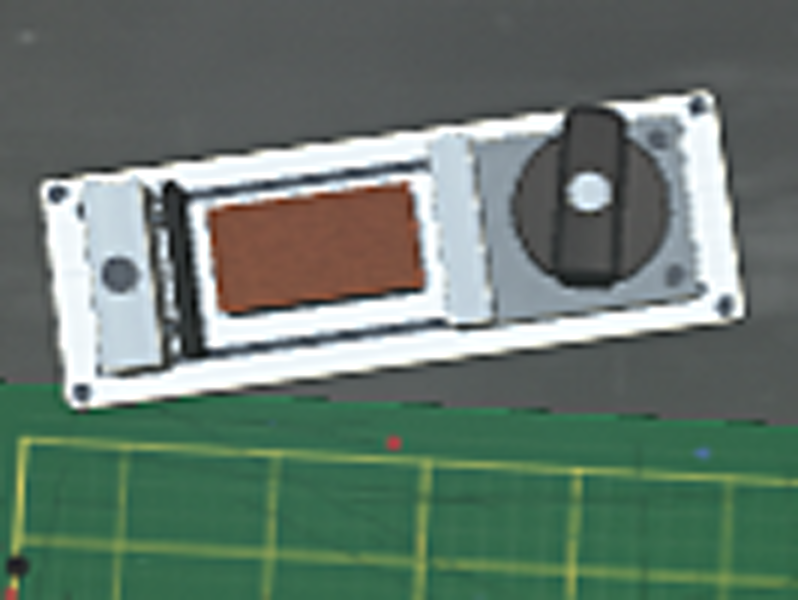

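The block lies flat and straight at vise (5.3, -1.2) mm, rotated 0 degrees, between the pad and the jaw. The knob is unchanged at about 0.2 rad, axis near vise x = -83. Next I'll go above the knob.

```bash
python3 -m creep '[12,30,0,0,0,0.03,27,66,0,0,0,0.06,42,102,0,0,0,0.09,57,138,0,0,0,0.12,72,174,0,0,0,0.15,87,210,0,0,0,0.18,102,246,0,0,0,0.21,117,282,0,0,0,0.24,132,318,0,0,0,0.277,147,354,0,0,0,0.277,161,390,0,0,0,0.277,171,415.5,0,0,0,0.277,171,415.5,-20,0,0,0.277,171,415.5,-40,0,0,0.277,171,415.5,-40,0,0,0.277,171,415.5,-40,0,0,0.277]' 0.1 20
python3 -c "
from h import *
s=read_state();R=Rn.from_quat(s['ee_rot']).as_matrix();print(s['position'],tov(s['position']),np.degrees(np.arctan2(R[1,1],R[0,1])),s['moment'],s['contact_force'])"
```

```text
time: 9.62
position: [0.5604, -0.0533, 0.1167]
ee_rot: [0.999, -0.038, -0.001, 0.0]
contact_force: [-0.4, -0.1, 0.4]
width: 0.0468
finger_force: 0.0
[ 0.56041932 -0.0532961   0.11672527] [[-78.6318218   -1.84126234]] -94.29822140805314 [-0.00986366 -0.05435776 -0.01587111] [-0.41661947 -0.08591416  0.38093382]
```

```bash
python3 -m creep '[-0.6,-4,0,0,0,0,-0.6,-4,-15,0,0,0,-0.6,-4,-30,0,0,0,-0.6,-4,-43,0,0,0,-0.6,-4,-50,0,0,0,-0.6,-4,-54,0,0,0,-0.6,-4,-54,0,0,0,-0.6,-4,-54,0,0,0,-0.6,-4,-54,0,0,0]' 0.1 20
python3 -c "
from h import *
s=read_state();R=Rn.from_quat(s['ee_rot']).as_matrix();print(s['position'],tov(s['position']),np.degrees(np.arctan2(R[1,1],R[0,1])),s['moment'],s['contact_force'])"
```

```text
time: 10.37
position: [0.5611, -0.0588, 0.0643]
ee_rot: [0.999, -0.038, 0.001, -0.0]
contact_force: [-0.1, -0.1, 0.7]
width: 0.047
finger_force: 0.0
[ 0.56113969 -0.05883708  0.0642696 ] [[-84.21901421  -1.91023996]] -94.39865741850227 [-0.00229427  0.02730521  0.00465716] [-0.148098   -0.13750153  0.74884409]
```

```bash
python3 -m creep '[-1.2,0.8,0,0,0,0,-1.2,0.8,0,0,0,0]' - 50;  python3 -m creep '[0,0,0,0,0,0,0,0,0,0,0,0,0,0,0,0,0,0,0,0,0,0,0,0,0,0,0,0,0,0,0,0,0,0,0,0,0,0,0,0,0,0,0,0,0,0,0,0]' -1 50
cat > st.py <<'E'
from h import *
np.set_printoptions(precision=4,suppress=True)
s=read_state();R=Rn.from_quat(s['ee_rot']).as_matrix();f=s['contact_force']
print(s['position'],tov(s['position']),'az',np.degrees(np.arctan2(R[1,1],R[0,1])),'M',s['moment'],'F',f,'Fv',f[:2]@vx,f[:2]@vy,s['width'],'j6',s['joint_positions'][5])
E
python3 st.py
```

```text
time: 10.53
position: [0.5594, -0.0579, 0.0639]
ee_rot: [0.999, -0.038, 0.0, -0.0]
contact_force: [0.3, -0.2, -0.3]
width: 0.0467
finger_force: 0.0
time: 11.2
position: [0.5594, -0.0582, 0.0636]
ee_rot: [0.999, -0.038, 0.0, 0.0]
contact_force: [-1.2, -1.2, 4.8]
width: 0.0189
finger_force: 49.4
[ 0.5594 -0.0582  0.0636] [[-83.3979  -0.2053]] az -94.4047427017085 M [-0.4662  0.6077 -0.1461] F [-1.2188 -1.2319  4.8126] Fv -1.0812739267490503 1.3542428629304872 0.01891146257743295 j6 1.2492045389468271
```

```bash
python3 -m creep '[-0.06,0.5,0,0,0,-0.05,-0.12,1,0,0,0,-0.1,-0.2,1.75,0,0,0,-0.175,-0.3,2.5,0,0,0,-0.25,-0.38,3.25,0,0,0,-0.325,-0.47,4,0,0,0,-0.4,-0.53,4.5,0,0,0,-0.45,-0.58,5,0,0,0,-0.5]' - 50; python3 st.py;  python3 -m creep '[-0.06,0.5,0,0,0,-0.05,-0.06,0.5,0,0,0,-0.05,-0.06,0.5,0,0,0,-0.05]';python3 st.py
```

```text
time: 11.87
position: [0.5588, -0.0532, 0.0637]
ee_rot: [0.958, -0.285, 0.0, 0.0]
contact_force: [-1.5, -2.0, 5.3]
width: 0.0189
finger_force: 49.4
[ 0.5588 -0.0532  0.0637] [[-78.3474  -0.254 ]] az -123.15898500006588 M [-0.4882  0.4935  0.2199] F [-1.544  -2.0328  5.3044] Fv -1.83873828554388 1.77056919990985 0.018899334553250994 j6 0.7375232101546338
time: 12.12
position: [0.5587, -0.0527, 0.0637]
ee_rot: [0.951, -0.308, 0.0, 0.0]
contact_force: [-2.1, -0.8, 6.0]
width: 0.019
finger_force: 49.5
[ 0.5587 -0.0527  0.0637] [[-77.7967  -0.2436]] az -125.9320038294537 M [-0.4343  0.5666 -0.2089] F [-2.1173 -0.7639  6.048 ] Fv -0.5116963089955081 2.1919727009821286 0.01898555834170761 j6 0.688438851809297
```

```bash
python3 -m creep '[-0.06,0.5,0,0,0,-0.05,-0.12,1,0,0,0,-0.1,-0.18,1.5,0,0,0,-0.15,-0.23,2,0,0,0,-0.2,-0.29,2.5,0,0,0,-0.25,-0.35,3,0,0,0,-0.3]' | grep time; python3 st.py
for k in 1 2; do python3 -m creep '[-0.02,0.2,0,0,0,-0.02,-0.04,0.4,0,0,0,-0.04,-0.07,0.6,0,0,0,-0.06]'|grep time; python3 st.py; done
```

```text
time: 12.62
[ 0.5585 -0.0497  0.0637] [[-74.8209  -0.3088]] az -143.20398065955683 M [-0.4873  0.5093  0.212 ] F [-0.8733 -1.1015  4.9894] Fv -0.992048839600718 0.9958866171160676 0.019310392453711862 j6 0.3810716854820442
time: 12.87
[ 0.5584 -0.0491  0.0637] [[-74.2096  -0.3126]] az -146.55778024999216 M [-0.4934  0.5113  0.2115] F [-2.2072 -0.8978  4.86  ] Fv -0.6341627437025673 2.2968956886009204 0.019508009769466653 j6 0.32142370082930755
time: 13.12
[ 0.5583 -0.0485  0.0637] [[-73.6171  -0.3143]] az -149.9939227497071 M [-0.4571  0.4516  0.2005] F [-2.0221 -1.5719  5.5147] Fv -1.325248080676591 2.191640615497208 0.019226268084663187 j6 0.26034944113741615
```

```bash
python3 -m creep '[-0.02,0.2,0,0,0,-0.02,-0.04,0.4,0,0,0,-0.04,-0.07,0.6,0,0,0,-0.06]'|grep time; python3 st.py;python3 -m creep '[-0.02,0.2,0,0,0,-0.02,-0.04,0.4,0,0,0,-0.04]'|grep time; python3 st.py
```

```text
time: 13.37
[ 0.5582 -0.0479  0.0636] [[-73.0141  -0.2952]] az -153.43011847128267 M [-0.4736  0.4895  0.2034] F [-1.5767 -1.6943  4.7112] Fv -1.498804015478897 1.7635717062674277 0.018928466158733535 j6 0.19918944955279091
time: 13.53
[ 0.5582 -0.0475  0.0637] [[-72.5902  -0.331 ]] az -155.72075549714933 M [-0.5454  0.5036  0.1458] F [-1.2221 -0.5907  4.9384] Fv -0.44410293962281655 1.28268538039494 0.019276126660973093 j6 0.15844133665255147
```

```bash
python3 -m creep '[-0.02,0.2,0,0,0,-0.02,-0.04,0.4,0,0,0,-0.04]'|grep time; python3 st.py
python3 - <<'E'
from h import *
c=cap('side');u=proj(c,[[*fromv(20),.03]])[0].astype(int);b=c['img'][u[1]-45:u[1]+45,u[0]-60:u[0]+60,::-1];cv2.imwrite('pics/s6.png',cv2.resize(b,(800,600),interpolation=cv2.INTER_CUBIC))
E
```

```text
time: 13.7
[ 0.5582 -0.0471  0.0637] [[-72.2023  -0.3379]] az -158.01596947708532 M [-0.5201  0.4795  0.2039] F [-1.4025 -0.8386  4.6288] Fv -0.6692364524124979 1.490726365802495 0.01921442108867827 j6 0.11769494247250854
```

View pics/s6.png

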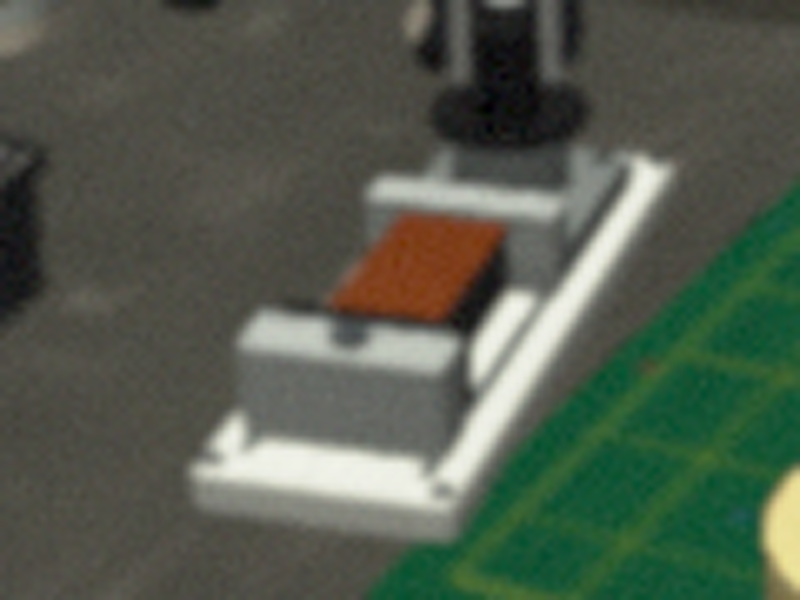

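The side view shows the jaw against the block's rear end, the block straight, and the pad nearly reached. I'll continue in small steps.

```bash
python3 -m creep '[-0.02,0.2,0,0,0,-0.02,-0.04,0.4,0,0,0,-0.04,-0.07,0.6,0,0,0,-0.06]'|grep time; python3 st.py
```

```text
time: 14.0
[ 0.5581 -0.0465  0.0637] [[-71.5866  -0.3453]] az -161.4522374595163 M [-0.4958  0.5054  0.2186] F [-1.6687 -1.1029  4.7602] Fv -0.9007195256818936 1.7860297543077188 0.019102135219864983 j6 0.05657959072946439
```

```bash
python3 -m creep '[-0.02,0.2,0,0,0,-0.02,-0.04,0.4,0,0,0,-0.04,-0.07,0.6,0,0,0,-0.06]'|grep time; python3 st.py
```

```text
time: 14.25
[ 0.5581 -0.0459  0.0637] [[-70.9976  -0.3709]] az -164.8891174306292 M [-0.572   0.4671  0.191 ] F [-0.6568 -1.3876  4.4632] Fv -1.3014798183620937 0.814155553162216 0.019399551643436805 j6 -0.004599879794550748
```

```bash
python3 -m creep '[-0.02,0.2,0,0,0,-0.02,-0.04,0.4,0,0,0,-0.04,-0.07,0.6,0,0,0,-0.06]'|grep time; python3 st.py
```

```text
time: 14.5
[ 0.558  -0.0453  0.0637] [[-70.3967  -0.3428]] az -168.33010499944382 M [-0.5028  0.4371  0.1224] F [-0.3315 -0.9205  5.0021] Fv -0.8755168735399415 0.43660192093632705 0.01920018132172001 j6 -0.06573718770551275
```

```bash
python3 -m creep '[-0.02,0.2,0,0,0,-0.02,-0.04,0.4,0,0,0,-0.04]'|grep time; python3 st.py
```

```text
time: 14.67
[ 0.558  -0.0449  0.0637] [[-69.9753  -0.372 ]] az -170.62556937795623 M [-0.6103  0.3997  0.2154] F [-1.4591 -1.3947  5.2491] Fv -1.214935482540949 1.611895305541544 0.01923710272456338 j6 -0.10659734096061226
```

```bash
python3 -m creep '[-0.02,0.2,0,0,0,-0.02,-0.04,0.4,0,0,0,-0.04]'|grep time; python3 st.py
```

```text
time: 14.83
[ 0.5579 -0.0445  0.0637] [[-69.6186  -0.3357]] az -172.9192561170125 M [-0.5987  0.4747  0.2234] F [-1.2747 -1.8696  5.2991] Fv -1.7081246141351056 1.4840846502544656 0.019211965288047927 j6 -0.1473629893304299
```

```bash
python3 -m creep '[-0.02,0.2,0,0,0,-0.02,-0.04,0.4,0,0,0,-0.04]'|grep time; python3 st.py
```

```text
time: 15.0
[ 0.5579 -0.0441  0.0637] [[-69.1973  -0.3941]] az -175.20435234041614 M [-0.6614  0.3876  0.2363] F [-1.1083 -1.9464  5.0093] Fv -1.8038029426111026 1.327827953838145 0.019031067755969112 j6 -0.18806911761770764
```

```bash
python3 -m creep '[-0.02,0.2,0,0,0,-0.02,-0.04,0.4,0,0,0,-0.04]'|grep time; python3 st.py
```

```text
time: 15.17
[ 0.5578 -0.0437  0.0637] [[-68.8175  -0.3858]] az -177.49257094508218 M [-0.6877  0.4044  0.3213] F [-0.4709 -1.3564  6.636 ] Fv -1.2922372345889985 0.6259292203803845 0.01912797292801967 j6 -0.22874673887321495
```

Torque has risen about 0.1 N m above the free-running baseline over the last 0.12 rad. Both the torque rise and the angle put the squeeze at about 10 N, so I'll release and check.

```bash
python3 -m creep '[0,0,0,0,0,0,0,0,0,0,0,0]'; python3 st.py; python3 -m creep '[0,0,0,0,0,0,0,0,0,0,0,0,0,0,0,0,0,0,0,0,0,0,0,0,0,0,0,0,0,0]' 0.1 20; python3 -m creep '[0,0,20,0,0,0,0,0,50,0,0,0,0,0,85,0,0,0,-10,-35,95,0,0,0,-25,-70,95,0,0,0,-40,-105,95,0,0,0,-55,-140,95,0,0,0,-70,-175,95,0,0,0,-85,-210,95,0,0,0,-100,-245,95,0,0,0,-115,-280,95,0,0,0,-130,-315,95,0,0,0,-145,-350,95,0,0,0,-160,-385,95,0,0,0,-170,-410,95,0,0,0,-170,-410,95,0,0,0,-170,-410,95,0,0,0]'
python3 - <<'E'
from h import *
np.set_printoptions(precision=2,suppress=True)
c=cap('top');im=c['img'];i=im.astype(int)
cv2.imwrite('pics/t7c.png',cv2.resize(im[180:280,225:358,::-1],(798,600),interpolation=cv2.INTER_CUBIC))
m=((i[...,0]-i[...,2]>30)&(i[...,0]>80)).astype(np.uint8);m[:185]=0;m[245:]=0;m[:,:230]=0;m[:,350:]=0
r=cv2.minAreaRect(max(cv2.findContours(m,0,2)[0],key=cv2.contourArea));P=onz(c,cv2.boxPoints(r),.038);print(r,tov(P),tov(P.mean(0)))
E
```

```text
time: 15.33
position: [0.5578, -0.0437, 0.0637]
ee_rot: [0.723, -0.691, 0.0, -0.0]
contact_force: [-1.4, -1.5, 5.1]
width: 0.0194
finger_force: 49.5
[ 0.5578 -0.0437  0.0637] [[-68.7828  -0.388 ]] az -177.4632240644442 M [-0.6065  0.4154  0.0125] F [-1.4305 -1.4767  5.1052] Fv -1.2996994842720955 1.5930323842852865 0.019411179079765504 j6 -0.22814807819554356
time: 15.75
position: [0.5576, -0.0434, 0.0631]
ee_rot: [0.723, -0.691, -0.0, 0.0]
contact_force: [0.3, 0.1, -0.4]
width: 0.0474
finger_force: 0.0
time: 17.17
position: [0.3865, -0.4547, 0.1577]
ee_rot: [0.721, -0.692, -0.0, 0.0]
contact_force: [-0.1, 0.9, -1.0]
width: 0.047
finger_force: 0.0
((272.1846618652344, 221.47694396972656), (17.612932205200195, 34.7297248840332), 82.87498474121094) [[ 47.7  -18.12]
 [-18.37 -17.53]
 [-18.26  16.09]
 [ 47.64  15.54]] [[14.68 -1.01]]
```

View pics/t7c.png

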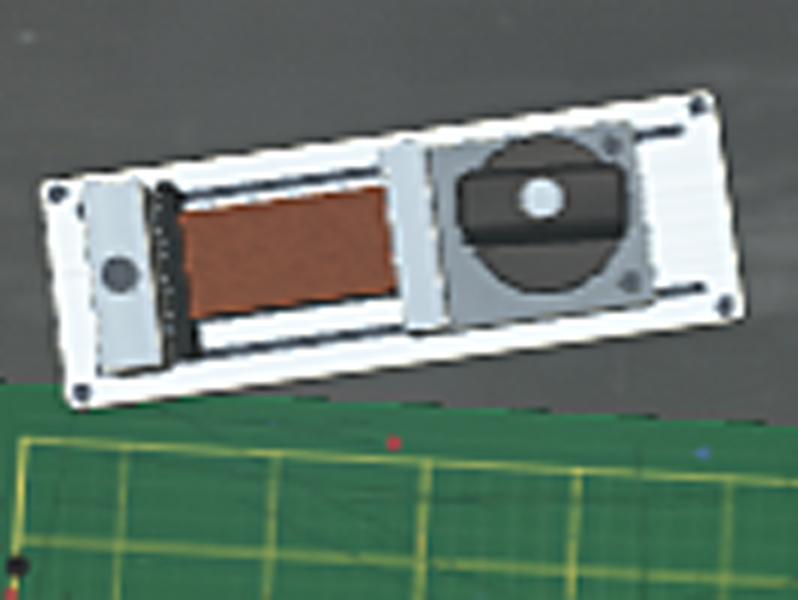

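The block is straight and sits between the pad and the jaw. As a cheap check on the squeeze, I'll compare the pad's shift between the before and after crops.

Run:
```python
from h import *
a,b=[cv2.cvtColor(cv2.imread('pics/'+n),cv2.COLOR_BGR2GRAY).astype(float) for n in('t5c.png','t7c.png')]
for y0,y1 in((190,203),(322,338),(338,352)):
    for x in(a,b):
        p=x[y0:y1,160:240];o=[]
        for k,row in enumerate(p):  # pad front: dark->bright 50% crossing
            j=np.argmin(row[:50]); t=(row[j]+row[60:75].max())/2
            o.append(160+j+np.argmax(row[j:]>t))
        print(y0,np.round(np.mean(o),1),end=' ')
    print()
print(6, 'crop px per image px; ~1.93 mm per image px')
```

```text
190 192.6 190 188.5 
322 204.8 322 200.7 
338 206.0 338 201.0 
6 crop px per image px; ~1.93 mm per image px
```

The pad has moved about 1.4 mm, which is about 11 N at 8 N per mm and agrees with the torque. Handing in.

```bash
python3 -c "
from station import ticket
print(ticket.hand_in())"
```

```text
the job is handed in; nothing more can be done
None
```

The block is clamped straight and flat in the vise at about 10 N (estimated from knob torque and pad shift), the robot has let go, I left the other things on the desk alone, and the job is handed in; no verdict came back.

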